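Nest the rinse cups and hold the lens slide open at its mark

ROBOT

A 6-joint arm with a two-finger parallel gripper is mounted at the origin on the work surface. World frame = base frame: x ahead of the robot, y to its left, z up, the work surface at z = 0. Lengths are in m, angles in rad, forces in N, time in s.
With the tool pointing down it reaches from about 0.325 to 0.9 m from the base axis. Payload 3.5 kg.
Tool frame: the origin (TCP) lies between the finger pads; the fingertips stand 25 mm ahead of it and the grasp point (between the pads) lies 6 mm ahead of it; z points along the fingers, y is the line along which they close (so a half turn about z gives the same grasp; the last joint's range is limited). The gripper opens to 85 mm and grips with 20 to 120 N. Pads are 22 mm wide; open, the fingers measure 114 mm over their backs; the gripper's body (76 mm by 85 mm) begins 54 mm behind the grasp point. The pads swing forward as they close: fully open they stand 13 mm farther back than shut.
Start: joints at [1.223, 0.276, -0.026, 1.268, 0, 1.467], TCP at [0.151, 0.606, 0.256] pointing down, gripper open.
Joint ranges: [-3.12, 3.12], [-0.85, 1.88], [-1.08, 1.24], [-1.95, 2.15], [-1.57, 1.53], [-3.14, 3.14]. Speed limits (rad/s): [2.57, 2.57, 3.14, 3.14, 3.14, 3.14].

INTERFACE

Orientations are given as a rotation vector (axis times angle).
In Python, from bench import env gives the robot as it stands.
- The arm moves only by the tool jog_arm, never from a script. Its argument "commands" is a list of rows, each an object of numbers: "tx", "ty", "tz": the shift along the tool's x, y, z in units of 40 mm (1.0 is 40 mm); "yaw": the turn about the tool's z in units of 5 degrees (1.0 is 5 degrees); "grip": the finger opening in mm, from 0 to 85.4. In form: [{"tx": .., "ty": .., "tz": .., "yaw": .., "grip": ..}, ...]. A call has 1 to 20 rows; each row shifts and turns the commanded pose from where the row before left it, along the tool's axes as they then stand; what a row does not reach is not made up. A row lasts 1/10 s, in which the tool goes at most 50 mm and 8.59 degrees, less where a joint would pass 70% of its speed; a pose out of reach is approached as far as the arm can. A call is refused whole if a number of a shift passes 1 or a number of a turn 1, either way. A call with a gripper value outside its range is refused whole. The fingers move at their own pace and stop on an object; the grip force is fixed at half the most. Time passes only in rows, so rows that do not move let the fingers close. It gives the time, the measured TCP pose, the force, the opening and the grip force at its end, in the units of the state.
- env.state(): the state, without advancing time (a new reading comes with each control period).
- env.capture(name): name is "scene" or "top" or "wrist"; returns a dict with "image" (384x512x3 uint8, red, green, blue), "mtx" (3x3 intrinsics, pixels), "rvec" (rotation vector, rad) and "tvec" (3), from world to camera coordinates, as OpenCV has them; the wrist camera has in their place "mount" (4x4, takes a point from camera to tool coordinates, whose origin is the TCP and whose axes are the flange's). Camera axes: x right, y down, z forward; pixel columns grow to the right and rows downward; lengths in m; the calibration is good to about 2 mm. A picture is of the moment at which its call begins: read the wrist's pose just before it. There is no depth.
- env.sign_off(): hands the job in; it is judged then, once.
The state is a dict: "time_s": time; "q": joint angles; "qd": joint speeds; "joint_torque": joint torques, N m; "ee_pos": TCP position; "ee_rot": TCP orientation; "force": force on the tool from outside, world axes, zero at the start; "moment": the same for the moment, N m; "finger_gap": opening from 0.0 (shut) to 1.0 (fully open); "grasp_force": force on a finger pad.
Only numpy, scipy, OpenCV 4.12 (cv2) and the standard library are available. Lean on these libraries where they do the work, as an engineer would, in place of code of your own. Each camera call takes 0.05 s, during which the arm holds its last target. There are 200 camera calls.

TASK

Clear the counter in front of the lens dispenser by nesting the two loose rinse cups in the blue ceramic bowl where it stands: the orange cup inside the bowl and the yellow cup inside the orange one, both upright and seated on the floor below them, leaving the bowl in place. Then take the black handle of the dispenser's spring-return slide and pull the slide out until its yellow index line lies within the red marker band on the rails, and finish while still holding it there (the spring pulls it back if let go), so that lenses can be picked out. Leave the red marker as it is set and do not disturb the two lens cases, the steel pump bottle or the tweezer stand.

Things in the scene. Friction and masses are not known exactly. Their poses are not given: they have to be found in the camera images.
- bowl: Blue ceramic bowl, loose, 350 g, round, 55 mm high, 72 mm across the foot and 92 mm across the rim outside, wall 4 mm, floor 6 mm thick. Origin: centre of the underside, z up.
- medium_cup: Orange plastic rinse cup, open at the top, about 70 g, 70 mm high, 48 mm across the foot and 58 mm across the rim outside, wall 3 mm, floor 5 mm thick. Origin: centre of the underside, z up. Nested in the bowl, its rim stands 21 mm above the bowl's rim.
- small_cup: Yellow plastic rinse cup, open at the top, narrow, about 50 g, 85 mm high, 31 mm across the foot and 38 mm across the rim outside, wall 3 mm, floor 5 mm thick. Origin: centre of the underside, z up. Nested in the orange cup, its rim stands 20 mm above the orange cup's rim.
- dispenser: White lens dispenser, fixed: housing 130 deep (x), 120 wide (y), 68 mm high. Origin: on the counter below the middle of its front face; x points back into the housing, so the slide pulls out along -x (towards the robot, give or take the yaw). Two aluminium rails 20 high, 12 wide, centred 40 mm either side of the slide's centre line, run 135 mm out from the front face.
- slide (a joint): Spring-return slide of the dispenser: m pulled out, 0 = home, stop at 0.085. The spring pulls it back with about 3 N at 0 and 100 N/m more (about 9 N at 0.06).
- handle (a point): Centre of the top edge of the slide's black handle, an upright plate 12 mm thick (along the slide's travel) x 30 mm wide x 60 mm high, rising from 20 mm to 80 mm above the counter. With the slide home its centre is 45 mm in front of the housing's front face. Axes as the dispenser's.
- index (a point): Yellow index line across the grey slide, on the slide's top (20 mm above the counter) directly below the handle's centre, visible on either side of the handle. Axes as the dispenser's.
- mark (a point): Middle of the red marker band: two red clips, one on each rail, 12 mm long along the travel, tops 23 mm above the counter. This point lies on the slide's centre line midway between the clips; the slide is on the mark when the index line lies between the clips' front and rear edges. Axes as the dispenser's.
- marker (a joint): Setting of the red marker clips along the rails: the slide joint value (m) at which the index line is at the middle of the red band. It differs from start to start; stiff (8 N friction), to be left alone.
- green_case: Green twin twist-cap lens case, 32 x 62 x 17 mm, loose, in the blue tray. Origin: centre of the underside.
- white_case: White twin twist-cap lens case, 32 x 62 x 17 mm, loose, in the blue tray. Origin: centre of the underside.
- lens_tray: Blue plastic tray, fixed, 100 x 150 x 18 mm, holding the two lens cases. Origin: centre of the underside.
- pump_bottle: Stainless steel push-pump bottle, 60 mm across, 162 mm high, loose, closed. Origin: centre of the underside.
- tweezer_stand: Clear acrylic tweezer stand with two tweezers, base 70 x 70 mm, 117 mm high, loose. Origin: centre of the underside.

How it is judged:
On the way, in this order (a step that is already met when the one before it is completed fails the run):
1. both cups are nested in the bowl and let go, the slide still home (horizontal distance between medium_cup and bowl below 0.02 m and z of medium_cup in the frame of bowl between 0.001 and 0.012 m and angle between each of medium_cup, small_cup's own z axis and vertical below 0.2 rad and linear speed of each of medium_cup, small_cup below 0.03 m/s and contact force between the fingers and medium_cup below 0.1 N and horizontal distance between small_cup and medium_cup below 0.02 m and z of small_cup in the frame of medium_cup between 0.001 and 0.012 m and contact force between the fingers and small_cup below 0.1 N and angle between bowl's own z axis and vertical below 0.15 rad and height (world z) of bowl below 0.006 m and distance of bowl from where it was at the start of the episode below 0.04 m and contact force between the fingers and bowl below 0.1 N and value of joint slide below 0.012 m), for 0.2 s.
2. the slide is held with its index line in the red band (x of index in the frame of mark between -0.006 and 0.006 m and contact force between the fingers and slide above 1 N and velocity of joint slide between -0.02 and 0.02 m/s), for 0.5 s.
At the end, for the whole second after the job is handed in: Orange cup in bowl, yellow cup in orange: centres within 20 mm, undersides 1 to 12 mm above the outer one's, tilt under 0.2 rad, still, untouched; bowl upright, within 40 mm of its start; fingers on the slide (over 1 N), still, index line within 6 mm of the red band's middle (all of step 2 and horizontal distance between medium_cup and bowl below 0.02 m and z of medium_cup in the frame of bowl between 0.001 and 0.012 m and angle between each of medium_cup, small_cup's own z axis and vertical below 0.2 rad and linear speed of each of medium_cup, small_cup below 0.03 m/s and contact force between the fingers and medium_cup below 0.1 N and horizontal distance between small_cup and medium_cup below 0.02 m and z of small_cup in the frame of medium_cup between 0.001 and 0.012 m and contact force between the fingers and small_cup below 0.1 N and angle between bowl's own z axis and vertical below 0.15 rad and height (world z) of bowl below 0.006 m and distance of bowl from where it was at the start of the episode below 0.04 m and contact force between the fingers and bowl below 0.1 N); the arm keeps its last pose, push and grip.
It fails at once if the green lens case is moved more than 20 mm or tipped (distance of green_case from where it was at the start of the episode above 0.02 m or angle between green_case's own z axis and vertical above 0.5 rad).
It fails at once if the white lens case is moved more than 20 mm or tipped (distance of white_case from where it was at the start of the episode above 0.02 m or angle between white_case's own z axis and vertical above 0.5 rad).
It fails at once if the pump bottle is moved more than 20 mm or tipped (distance of pump_bottle from where it was at the start of the episode above 0.02 m or angle between pump_bottle's own z axis and vertical above 0.5 rad).
It fails at once if the tweezer stand is moved more than 20 mm or tipped (distance of tweezer_stand from where it was at the start of the episode above 0.02 m or angle between tweezer_stand's own z axis and vertical above 0.5 rad).
It fails at once if the red marker is pushed along the rails by more than 4 mm (distance of mark from where it was at the start of the episode above 0.004 m).
It also fails if it takes over 64 s, if anything falls off the work surface, if the arm or the gripper's body presses on something with over 40 N, if the wrist force passes 120 N, or if a joint passes its speed limit or range.

## Working session

There is one attempt and no reset: what is moved stays moved. The work goes in short steps, Python scripts to look and compute and a tool call to move; the robot and the scene stay as the last step left them, time stands still between calls to the robot, and variables do not carry over. Pictures are saved under pics/ and viewed, at most 10 in all, crops included, and the job is handed in when it is done.

Besides the shell and the picture viewer there is one more tool, called after "Emit:" as name([rows], argument=value, ...), one row to a line, values as JSON. jog_arm: Moves the arm, as the interface text tells. Its arguments: {"type":"object","properties":{"commands":{"type":"array","items":{"type":"object","properties":{"tx":{"type":"number"},"ty":{"type":"number"},"tz":{"type":"number"},"yaw":{"type":"number"},"grip":{"type":"number"}}}}},"required":["commands"]}

```bash
mkdir -p pics; cat > h.py <<'E'
import numpy as np, cv2
from bench import env
def cap(n,f=None):
    c=env.capture(n)
    if f: cv2.imwrite('pics/'+f,c['image'][:,:,::-1])
    np.save('pics/'+n+'.npy',c,allow_pickle=True); return c
def load(n): return np.load('pics/'+n+'.npy',allow_pickle=True).item()
def ray(c,uv,z):
    "world point at height z on pixel uv"
    R=cv2.Rodrigues(np.array(c['rvec'],float))[0];t=np.array(c['tvec'],float).ravel()
    d=R.T@np.linalg.inv(c['mtx'])@np.array([uv[0],uv[1],1.]);o=-R.T@t
    return o+d*(z-o[2])/d[2]
def proj(c,P): return cv2.projectPoints(np.array(P,float).reshape(-1,3),np.array(c['rvec'],float),np.array(c['tvec'],float),np.array(c['mtx'],float),None)[0].reshape(-1,2)
E
python3 - <<'E'
from h import *
a=cap('top');b=cap('scene')
im=np.vstack([a['image'],b['image']]) 
cv2.imwrite('pics/t.png',cv2.resize(a['image'],(800,600),interpolation=2)[:,:,::-1]);cv2.imwrite('pics/s.png',cv2.resize(b['image'],(800,600),interpolation=2)[:,:,::-1])
for c in(a,b):
    R=cv2.Rodrigues(np.array(c['rvec'],float))[0];print(-R.T@np.array(c['tvec']).ravel(),R[2])
s=env.state();print(s['ee_pos'],s['ee_rot'],s['finger_gap'],s['time_s'])
print(cv2.Rodrigues(np.array(s['ee_rot']))[0].round(3))
E
```

```text
[0.48716029 0.01143795 0.90526577] [ 0.07632481 -0.02502074 -0.99676902]
[ 0.92885028 -0.39770983  0.83021342] [-0.38495358  0.41720628 -0.82325553]
[0.15125318 0.60576374 0.25524732] [-3.83463690e-01 -3.11764493e+00  3.11430451e-03] 0.997663617396868 0.1
[[-0.97   0.242 -0.001]
 [ 0.242  0.97  -0.002]
 [ 0.    -0.002 -1.   ]]
```

View pics/t.png

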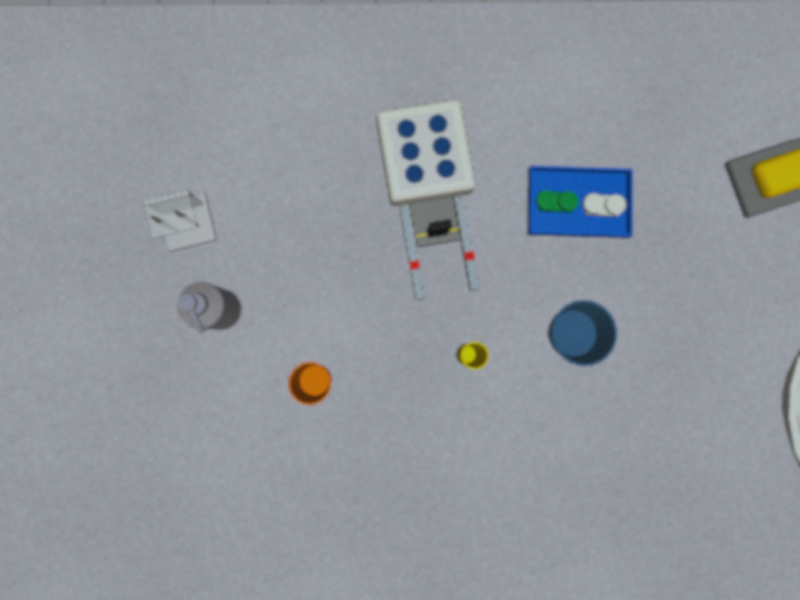

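View pics/s.png

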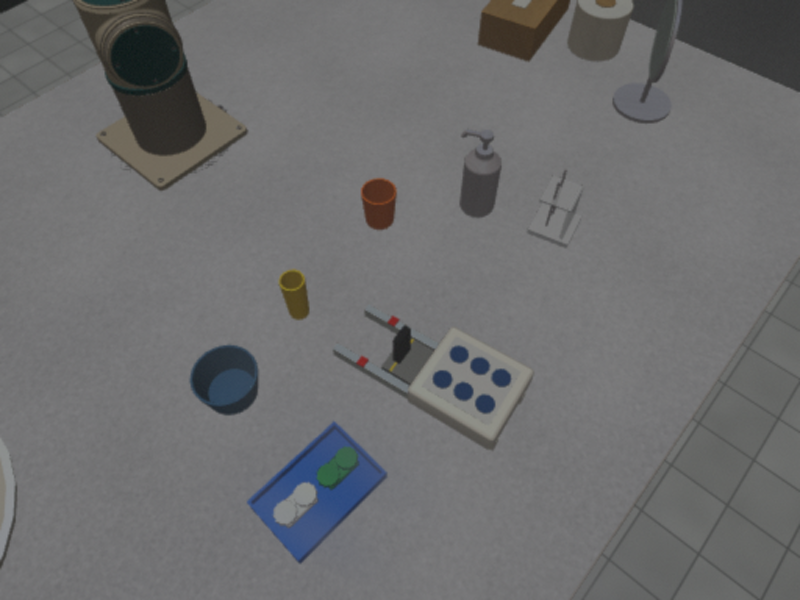

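The top view shows the orange cup at (310,383), yellow cup at (474,355), bowl at (583,333), red clips at (414,265) and (469,256), and handle at (439,228), all in 800x600 pixels. The scene view agrees. Next I fit these points.

```bash
cat > m.py <<'E'
from h import *
from scipy.optimize import least_squares
S=1.5625
def comp(c,hsvlo,hsvhi,near):
    h=cv2.cvtColor(c['image'],cv2.COLOR_RGB2HSV); m=cv2.inRange(h,np.array(hsvlo),np.array(hsvhi))
    m=cv2.morphologyEx(m,cv2.MORPH_CLOSE,np.ones((3,3)))
    n,l,st,ce=cv2.connectedComponentsWithStats(m)
    i=1+np.argmin([np.hypot(*(ce[k]-np.array(near)/S))+(1e3 if st[k,4]<8 else 0) for k in range(1,n)])
    return st[i],ce[i]
th=np.linspace(0,2*np.pi,72)
def circ(x,y,z,d): return np.c_[x+d/2*np.cos(th),y+d/2*np.sin(th),0*th+z]
def bb(p): return np.r_[p.min(0),p.max(0)]
def fit(cs,lo,hi,nears,foot,rim,h,x0,z0=0):
    B=[]
    for c,n in zip(cs,nears):
        s,_=comp(c,lo,hi,n);B.append(np.r_[s[0]-.5,s[1]-.5,s[0]+s[2]-.5,s[1]+s[3]-.5])
    f=lambda p:np.concatenate([bb(proj(c,np.r_[circ(*p,z0,foot),circ(*p,z0+h,rim)]))-b for c,b in zip(cs,B)])
    r=least_squares(f,x0,loss='soft_l1');return r.x,f(r.x).round(1)
E
python3 - <<'E'
from m import *
a,b=load('top'),load('scene')
for n,lo,hi,ne,f,r,h in [('or',(3,120,60),(18,255,255),[(310,383),(379,205)],.048,.058,.07),('ye',(20,120,60),(33,255,255),[(474,355),(295,295)],.031,.038,.085),('bowl',(98,70,20),(112,190,255),[(583,333),(226,380)],.072,.092,.055)]:
    x0=ray(a,np.array(ne[0])/S,h)[:2]
    for cs,nn in (([a,b],ne),([a],ne[:1]),([b],ne[1:])): print(n,*fit(cs,lo,hi,nn,f,r,h,x0))
for c,ps in((a,[(414,265),(469,256)]),(b,[(393,321),(363,361)])):
    P=[ray(c,comp(c,(0,150,60),(5,255,255),p)[1],.022) for p in ps]; d=P[0]-P[1]
    print('mark',np.mean(P,0),np.linalg.norm(d),np.degrees(np.arctan2(-d[0],d[1])))
for c,p in((a,(439,223)),(b,(404,328))):
    s,ce=comp(c,(0,0,0),(180,255,45),p);print('handle',s,ce*S)
print('handle top guesses',ray(a,np.array((440,224))/S,.08))
# front top edge of housing
print(ray(a,np.array((393,202))/S,.068),ray(a,np.array((474,190))/S,.068))
print('index',ray(a,np.array((420,235))/S,.02),ray(a,np.array((457,230))/S,.02))
cv2.imwrite('pics/c.png',np.hstack([cv2.resize(a['image'][95:205,235:325],(400,489),interpolation=2),cv2.resize(b['image'][185:295,205:295],(400,489),interpolation=2)])[:,:,::-1])
E
```

```text
or [0.43438344 0.10802527] [-1.5 -0.8 -0.1  0.4 -0.6  0.  -0.6  1.5]
or [0.4339151  0.10618661] [-0.6 -0.6  0.7  0.6]
or [0.43371359 0.1109486 ] [ 0.  -0.7 -0.   0.7]
ye [ 0.46690366 -0.1106387 ] [-2.  -0.9  0.7  0.7 -1.2 -0.6  0.7  1. ]
ye [ 0.46674714 -0.11169913] [-1.5 -0.8  1.2  0.8]
ye [ 0.4671254  -0.10976094] [-0.9 -0.8  1.   0.8]
bowl [ 0.49417587 -0.2665152 ] [-2.  -0.6 -0.2  0.4 -1.1 -0.4 -0.1  2.1]
bowl [ 0.49389621 -0.26895395] [-1.  -0.5  0.9  0.5]
bowl [ 0.49334574 -0.26408177] [-0.4 -1.4  0.5  1. ]
mark [ 0.60083947 -0.07803859  0.022     ] 0.07972854545018647 8.576378391372826
mark [ 0.60242528 -0.07654728  0.022     ] 0.07992188895889298 8.83734049126151
handle [274 142  14   9  85] [438.18014706 228.06985294]
handle [252 209  11  23 170] [401.02022059 344.22794118]
handle top guesses [ 0.64193533 -0.07178654  0.08      ]
[ 0.67550847 -0.00964377  0.068     ] [ 0.69049459 -0.1208287   0.068     ]
index [ 0.63767403 -0.04865452  0.02      ] [ 0.64406951 -0.10211432  0.02      ]
```

View pics/c.png

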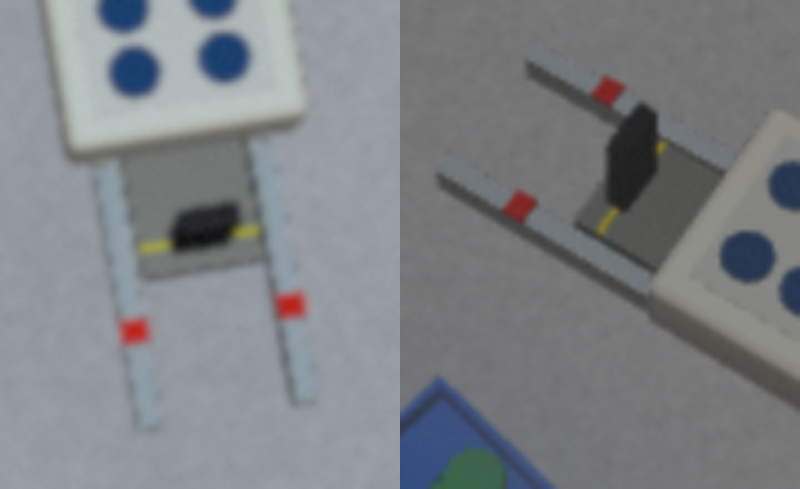

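Red clips are 80 mm apart as specified, and the residuals are about 2 px. The bowl is at (0.494, -0.2665), orange at (0.434, 0.108), yellow at (0.467, -0.111). The mark is at (0.6015, -0.077) with a yaw of 8.7°, so the travel is about 39 mm. Moving over the orange cup now.

Emit:
jog_arm([
  {"tx": -0.658,"ty": -0.691,"grip": 85},
  {"tx": -0.658,"ty": -0.691,"grip": 85},
  {"tx": -0.658,"ty": -0.691,"grip": 85},
  {"tx": -0.658,"ty": -0.691,"grip": 85},
  {"tx": -0.658,"ty": -0.691,"grip": 85},
  {"tx": -0.658,"ty": -0.691,"grip": 85},
  {"tx": -0.658,"ty": -0.691,"grip": 85},
  {"tx": -0.658,"ty": -0.691,"grip": 85},
  {"tx": -0.658,"ty": -0.691,"grip": 85},
  {"tx": -0.658,"ty": -0.691,"grip": 85},
  {"tx": -0.658,"ty": -0.691,"grip": 85},
  {"tx": -0.658,"ty": -0.691,"grip": 85},
  {"tx": -0.658,"ty": -0.691,"grip": 85},
  {"tx": -0.658,"ty": -0.691,"grip": 85},
  {"tx": -0.658,"ty": -0.691,"grip": 85},
  {"tz": 0.7},
  {"tz": 0.7},
  {"tz": 0.7},
  {"grip": 85},
])

```text
invalid input
```

```bash
cat >> m.py <<'E'
def go(x,y,z):
    s=env.state();R=cv2.Rodrigues(np.array(s['ee_rot']))[0];p=np.array(s['ee_pos'])
    print('t',s['time_s'],'pos',p.round(4),'yang',np.degrees(np.arctan2(R[1,1],R[0,1])).round(2),'gap',round(s['finger_gap'],3),'F',np.round(s['force'],1),'g',round(s['grasp_force'],1))
    print('units',(R.T@(np.array([x,y,z])-p)/.04).round(3))
E
python3 - <<'E'
from m import *
go(.434,.108,.070)
c=cap('wrist','w1.png');print(c['mount'])
E
```

```text
t 0.1 pos [0.1513 0.6058 0.2552] yang 75.98 gap 0.998 F [0.  0.2 0.2] g 0.0
units [ -9.875 -10.351   4.65 ]
[[-1.10522375e-03 -9.52967425e-01 -3.03070728e-01  7.80897512e-02]
 [ 9.99999389e-01 -1.04344425e-03 -3.65771711e-04  7.83200126e-04]
 [ 3.23311183e-05 -3.03070947e-01  9.52967995e-01 -1.17041830e-01]
 [ 0.00000000e+00  0.00000000e+00  0.00000000e+00  1.00000000e+00]]
```

View pics/w1.png

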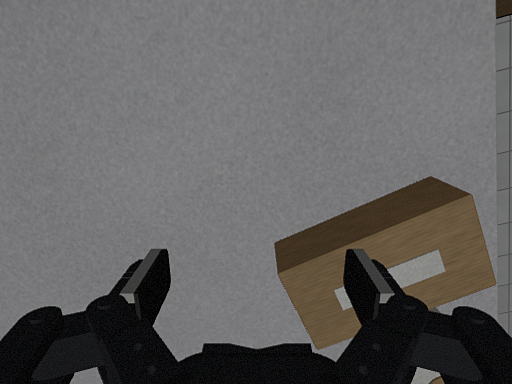

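The arm didn't move, because each row seems to need all five keys. The wrist view still shows only the counter, the fingertips at (165,250) and (350,250), and a box.

Emit:
jog_arm([
  {"tx": -0.658,"ty": -0.69,"tz": 0,"yaw": 0,"grip": 85},
  {"tx": -0.658,"ty": -0.69,"tz": 0,"yaw": 0,"grip": 85},
  {"tx": -0.658,"ty": -0.69,"tz": 0,"yaw": 0,"grip": 85},
  {"tx": -0.658,"ty": -0.69,"tz": 0,"yaw": 0,"grip": 85},
  {"tx": -0.658,"ty": -0.69,"tz": 0,"yaw": 0,"grip": 85},
  {"tx": -0.658,"ty": -0.69,"tz": 0,"yaw": 0,"grip": 85},
  {"tx": -0.658,"ty": -0.69,"tz": 0,"yaw": 0,"grip": 85},
  {"tx": -0.658,"ty": -0.69,"tz": 0,"yaw": 0,"grip": 85},
  {"tx": -0.658,"ty": -0.69,"tz": 0,"yaw": 0,"grip": 85},
  {"tx": -0.658,"ty": -0.69,"tz": 0,"yaw": 0,"grip": 85},
  {"tx": -0.658,"ty": -0.69,"tz": 0,"yaw": 0,"grip": 85},
  {"tx": -0.658,"ty": -0.69,"tz": 0,"yaw": 0,"grip": 85},
  {"tx": -0.658,"ty": -0.69,"tz": 0,"yaw": 0,"grip": 85},
  {"tx": -0.658,"ty": -0.69,"tz": 0,"yaw": 0,"grip": 85},
  {"tx": -0.658,"ty": -0.69,"tz": 0,"yaw": 0,"grip": 85},
  {"tx": 0,"ty": 0,"tz": 0.7,"yaw": 0,"grip": 85},
  {"tx": 0,"ty": 0,"tz": 0.7,"yaw": 0,"grip": 85},
  {"tx": 0,"ty": 0,"tz": 0.7,"yaw": 0,"grip": 85},
  {"tx": 0,"ty": 0,"tz": 0,"yaw": 0,"grip": 85},
])

```text
time_s: 2.05
ee_pos: [0.4304, 0.1084, 0.1685]
ee_rot: [-0.383, -3.109, 0.003]
force: [-0.2, 0.4, -0.5]
finger_gap: 0.994
grasp_force: 0.0
```

```bash
python3 - <<'E'
from m import *
go(.434,.108,.070)
s=env.state();c=cap('wrist','w2.png')
# wrist camera as world->cam
R=cv2.Rodrigues(np.array(s['ee_rot']))[0];T=np.eye(4);T[:3,:3]=R;T[:3,3]=s['ee_pos'];M=np.linalg.inv(T@np.array(c['mount']))
c['rvec']=cv2.Rodrigues(M[:3,:3])[0];c['tvec']=M[:3,3]
st,_=comp(c,(3,120,40),(18,255,255),(300,300));print(st, bb(proj(c,circ(.434,.108,.07,.058))))
E
```

```text
t 2.05 pos [0.4304 0.1084 0.1685] yang 75.95 gap 0.994 F [-0.2  0.4 -0.5] g 0.0
units [-0.11   0.019  2.461]
[ 219  164   75   82 4533] [218.79687391 174.11190269 294.63046443 245.32855755]
```

View pics/w2.png

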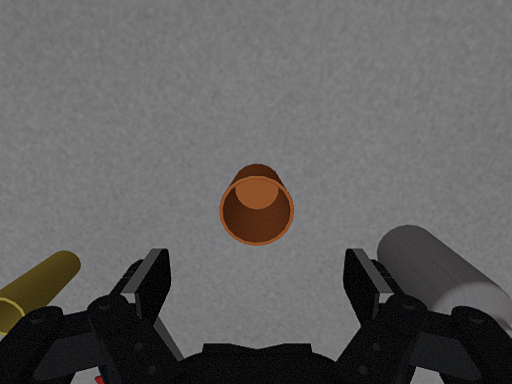

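The wrist view shows the orange rim centred at (257,210), where the projection of my estimate puts it (219–294 by 174–245). It sits midway between the fingers. Descending and gripping.

Emit:
jog_arm([
  {"tx": -0.1,"ty": 0.02,"tz": 0.4,"yaw": 0,"grip": 85},
  {"tx": 0,"ty": 0,"tz": 0.5,"yaw": 0,"grip": 85},
  {"tx": 0,"ty": 0,"tz": 0.5,"yaw": 0,"grip": 85},
  {"tx": 0,"ty": 0,"tz": 0.5,"yaw": 0,"grip": 85},
  {"tx": 0,"ty": 0,"tz": 0.5,"yaw": 0,"grip": 85},
  {"tx": 0,"ty": 0,"tz": 0,"yaw": 0,"grip": 85},
  {"tx": 0,"ty": 0,"tz": 0,"yaw": 0,"grip": 50},
  {"tx": 0,"ty": 0,"tz": 0,"yaw": 0,"grip": 50},
  {"tx": 0,"ty": 0,"tz": 0,"yaw": 0,"grip": 50},
  {"tx": 0,"ty": 0,"tz": 0,"yaw": 0,"grip": 50},
  {"tx": 0,"ty": 0,"tz": 0,"yaw": 0,"grip": 50},
  {"tx": 0,"ty": 0,"tz": 0,"yaw": 0,"grip": 50},
  {"tx": 0,"ty": 0,"tz": 0,"yaw": 0,"grip": 50},
  {"tx": 0,"ty": 0,"tz": 0,"yaw": 0,"grip": 50},
])

```text
time_s: 3.5
ee_pos: [0.4404, 0.1087, 0.0789]
ee_rot: [0.383, 3.114, -0.0]
force: [-1.5, -2.1, 6.9]
finger_gap: 0.651
grasp_force: 62.0
```

```bash
python3 - <<'E'
from m import *
go(.494,-.2665,.19)
E
```

```text
t 3.5 pos [0.4404 0.1087 0.0789] yang 75.97 gap 0.651 F [-1.5 -2.1  6.9] g 62.0
units [-3.586 -8.774 -2.765]
```

Emit:
jog_arm([
  {"tx": 0,"ty": 0,"tz": -0.3,"yaw": 0,"grip": 50},
  {"tx": 0,"ty": 0,"tz": -0.5,"yaw": 0,"grip": 50},
  {"tx": 0,"ty": 0,"tz": -0.7,"yaw": 0,"grip": 50},
  {"tx": 0,"ty": 0,"tz": -0.7,"yaw": 0,"grip": 50},
  {"tx": 0,"ty": 0,"tz": -0.6,"yaw": 0,"grip": 50},
  {"tx": -0.1,"ty": -0.3,"tz": 0,"yaw": 0,"grip": 50},
  {"tx": -0.3,"ty": -0.7,"tz": 0,"yaw": 0,"grip": 50},
  {"tx": -0.3,"ty": -0.7,"tz": 0,"yaw": 0,"grip": 50},
  {"tx": -0.3,"ty": -0.7,"tz": 0,"yaw": 0,"grip": 50},
  {"tx": -0.3,"ty": -0.7,"tz": 0,"yaw": 0,"grip": 50},
  {"tx": -0.3,"ty": -0.7,"tz": 0,"yaw": 0,"grip": 50},
  {"tx": -0.3,"ty": -0.7,"tz": 0,"yaw": 0,"grip": 50},
  {"tx": -0.3,"ty": -0.7,"tz": 0,"yaw": 0,"grip": 50},
  {"tx": -0.3,"ty": -0.7,"tz": 0,"yaw": 0,"grip": 50},
  {"tx": -0.3,"ty": -0.7,"tz": 0,"yaw": 0,"grip": 50},
  {"tx": -0.3,"ty": -0.7,"tz": 0,"yaw": 0,"grip": 50},
  {"tx": -0.3,"ty": -0.7,"tz": 0,"yaw": 0,"grip": 50},
  {"tx": -0.1,"ty": -0.7,"tz": 0,"yaw": 0,"grip": 50},
  {"tx": 0,"ty": 0,"tz": 0,"yaw": 0,"grip": 50},
  {"tx": 0,"ty": 0,"tz": 0,"yaw": 0,"grip": 50},
])

```text
time_s: 5.5
ee_pos: [0.4889, -0.2631, 0.1879]
ee_rot: [-0.386, -3.117, -0.002]
force: [0.5, -0.0, -1.6]
finger_gap: 0.651
grasp_force: 63.7
```

```bash
python3 - <<'E'
from m import *
go(.494,-.2665,.19)
b=cap('scene');a=cap('top')
def full(c):return np.vstack([c['image']])
cv2.imwrite('pics/p3.png',np.hstack([cv2.resize(b['image'][140:300,90:250],(400,400),interpolation=2),cv2.resize(a['image'][130:290,290:450],(400,400),interpolation=2)])[:,:,::-1])
print(proj(b,[.494,-.2665,.055]),proj(b,env.state()['ee_pos']))
E
```

```text
t 5.5 pos [ 0.4889 -0.2631  0.1879] yang 75.88 gap 0.651 F [ 0.5 -0.  -1.6] g 63.7
units [-0.145 -0.051 -0.054]
[[142.41272294 239.14865517]] [[126.20039485 203.54458889]]
```

View pics/p3.png

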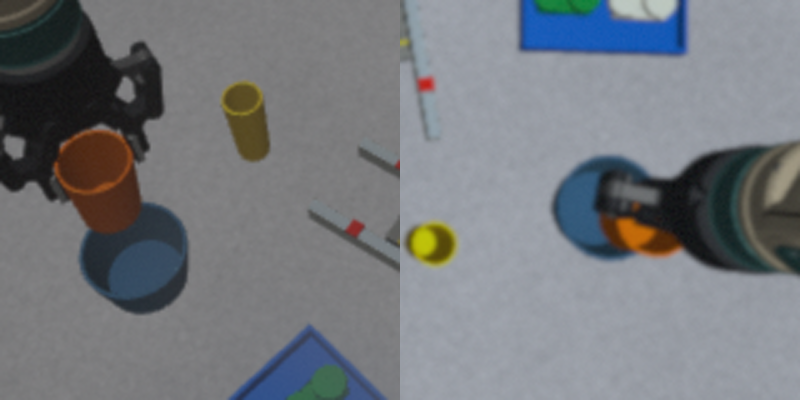

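The scene crop shows the orange cup held upright above the bowl, with its rim at about (95,163) in the crop, or (128,205) in the full image. I'll get its offset from the bowl.

```bash
python3 - <<'E'
from m import *
b=load('scene')
print(ray(b,(90+95/2.5,140+163/2.5),.179))
s,ce=comp(b,(3,120,40),(18,255,255),(205,310));print(s)
print(fit([b],(3,120,40),(18,255,255),[(205,310)],.048,.058,.07,[.49,-.26],.109))
print(fit([b],(98,70,20),(112,190,255),[(226,380)],.072,.092,.055,[.49,-.26]))
go(.494,-.2665,.19)
E
```

```text
[ 0.48835816 -0.26010944  0.179     ]
[ 111  192   35   41 1049]
(array([ 0.48266512, -0.26185193]), array([-0.8, -0.4,  1. ,  0.3]))
(array([ 0.49334574, -0.26408177]), array([-0.4, -1.4,  0.5,  1. ]))
t 5.6 pos [ 0.489  -0.262   0.1879] yang 75.99 gap 0.65 F [ 0.7 -0.2 -0.8] g 63.7
units [-0.148 -0.08  -0.052]
```

Emit:
jog_arm([
  {"tx": -0.26,"ty": -0.05,"tz": 0,"yaw": 0,"grip": 50},
  {"tx": 0,"ty": 0,"tz": 0.3,"yaw": 0,"grip": 50},
  {"tx": 0,"ty": 0,"tz": 0.4,"yaw": 0,"grip": 50},
  {"tx": 0,"ty": 0,"tz": 0.4,"yaw": 0,"grip": 50},
  {"tx": 0,"ty": 0,"tz": 0.4,"yaw": 0,"grip": 50},
  {"tx": 0,"ty": 0,"tz": 0.4,"yaw": 0,"grip": 50},
  {"tx": 0,"ty": 0,"tz": 0.3,"yaw": 0,"grip": 50},
  {"tx": 0,"ty": 0,"tz": 0.2,"yaw": 0,"grip": 50},
  {"tx": 0,"ty": 0,"tz": 0,"yaw": 0,"grip": 50},
  {"tx": 0,"ty": 0,"tz": 0,"yaw": 0,"grip": 50},
])

```text
time_s: 6.6
ee_pos: [0.4996, -0.2672, 0.0925]
ee_rot: [0.383, 3.118, -0.0]
force: [0.7, 0.0, -1.1]
finger_gap: 0.645
grasp_force: 63.7
```

Emit:
jog_arm([
  {"tx": 0,"ty": 0,"tz": 0.1,"yaw": 0,"grip": 50},
  {"tx": 0,"ty": 0,"tz": 0.04,"yaw": 0,"grip": 50},
  {"tx": 0,"ty": 0,"tz": 0,"yaw": 0,"grip": 50},
  {"tx": 0,"ty": 0,"tz": 0,"yaw": 0,"grip": 64},
  {"tx": 0,"ty": 0,"tz": 0,"yaw": 0,"grip": 72},
  {"tx": 0,"ty": 0,"tz": 0,"yaw": 0,"grip": 76},
  {"tx": 0,"ty": 0,"tz": 0,"yaw": 0,"grip": 76},
  {"tx": 0,"ty": 0,"tz": -0.3,"yaw": 0,"grip": 76},
  {"tx": 0,"ty": 0,"tz": -0.7,"yaw": 0,"grip": 76},
  {"tx": 0,"ty": 0,"tz": -0.9,"yaw": 0,"grip": 76},
  {"tx": 0,"ty": 0,"tz": -0.8,"yaw": 0,"grip": 76},
  {"tx": 0,"ty": 0,"tz": 0,"yaw": 0,"grip": 60},
  {"tx": 0,"ty": 0,"tz": 0,"yaw": 0,"grip": 60},
])

```text
time_s: 7.9
ee_pos: [0.5001, -0.2677, 0.1965]
ee_rot: [0.383, 3.115, -0.002]
force: [-0.2, -0.2, -1.1]
finger_gap: 0.702
grasp_force: 0.0
```

```bash
python3 - <<'E'
from m import *
go(.467,-.1105,.19)
b=cap('scene')
for n,lo,hi,ne,f,r,h,z in [('or',(3,120,40),(18,255,255),(226,350),.058,.058,.001,.076),('bowl',(98,70,20),(112,190,255),(226,380),.072,.092,.055,0),('ye',(20,120,60),(33,255,255),(295,295),.031,.038,.085,0)]:
    print(n,*fit([b],lo,hi,[ne],f,r,h,[.49,-.2],z))
print(comp(b,(3,120,40),(18,255,255),(226,350)),bb(proj(b,circ(.494,-.265,.076,.058))))
E
```

```text
t 7.9 pos [ 0.5001 -0.2677  0.1965] yang 75.97 gap 0.702 F [-0.2 -0.2 -1.1] g 0.0
units [1.755 3.613 0.152]
or [ 0.50600052 -0.27631969] [ 0.1  6.  -0.1 -2.1]
bowl [ 0.49211062 -0.26306524] [-0.4 -2.   0.4  1.4]
ye [ 0.4671254  -0.10976094] [-0.9 -0.8  1.   0.8]
(array([126, 223,  29,  34, 734], dtype=int32), array([141.46594005, 238.98092643])) [126.49248921 221.77641689 154.75007198 246.88069746]
```

The orange cup is nested: its rim spans columns 126–155 with its top at row 223, against a prediction of 126.5–154.8 and 222. Moving to the yellow cup.

Emit:
jog_arm([
  {"tx": 0.3,"ty": 0.6,"tz": 0,"yaw": 0,"grip": 65},
  {"tx": 0.4,"ty": 0.8,"tz": 0,"yaw": 0,"grip": 65},
  {"tx": 0.4,"ty": 0.8,"tz": 0,"yaw": 0,"grip": 65},
  {"tx": 0.4,"ty": 0.8,"tz": 0,"yaw": 0,"grip": 65},
  {"tx": 0.255,"ty": 0.6,"tz": 0,"yaw": 0,"grip": 65},
  {"tx": 0,"ty": 0,"tz": 0.5,"yaw": 0,"grip": 65},
  {"tx": 0,"ty": 0,"tz": 0.5,"yaw": 0,"grip": 65},
  {"tx": 0,"ty": 0,"tz": 0,"yaw": 0,"grip": 65},
  {"tx": 0,"ty": 0,"tz": 0,"yaw": 0,"grip": 65},
  {"tx": 0,"ty": 0,"tz": 0,"yaw": 0,"grip": 65},
])

```text
time_s: 8.95
ee_pos: [0.4664, -0.1107, 0.1551]
ee_rot: [0.384, 3.118, -0.0]
force: [-0.5, 0.1, 0.5]
finger_gap: 0.761
grasp_force: 0.0
```

```bash
cat >> m.py <<'E'
def wcap(f=None):
    s=env.state();c=cap('wrist',f)
    R=cv2.Rodrigues(np.array(s['ee_rot']))[0];T=np.eye(4);T[:3,:3]=R;T[:3,3]=s['ee_pos'];M=np.linalg.inv(T@np.array(c['mount']))
    c['rvec']=cv2.Rodrigues(M[:3,:3])[0];c['tvec']=M[:3,3];return c
E
python3 - <<'E'
from m import *
go(.467,-.1105,.088)
c=wcap('w4.png')
print(comp(c,(20,120,30),(33,255,255),(400,320))[0],bb(proj(c,circ(.467,-.1105,.085,.038))))
E
```

```text
t 8.95 pos [ 0.4664 -0.1107  0.1551] yang 75.96 gap 0.761 F [-0.5  0.1  0.5] g 0.0
units [-0.013  0.009  1.677]
[ 228  171   55   74 3037] [227.85029019 193.79442631 284.46484672 246.21554433]
```

Emit:
jog_arm([
  {"tx": 0,"ty": 0,"tz": 0.4,"yaw": 0,"grip": 65},
  {"tx": 0,"ty": 0,"tz": 0.4,"yaw": 0,"grip": 65},
  {"tx": 0,"ty": 0,"tz": 0.4,"yaw": 0,"grip": 65},
  {"tx": 0,"ty": 0,"tz": 0.4,"yaw": 0,"grip": 65},
  {"tx": 0,"ty": 0,"tz": 0,"yaw": 0,"grip": 65},
  {"tx": 0,"ty": 0,"tz": 0,"yaw": 0,"grip": 65},
  {"tx": 0,"ty": 0,"tz": 0,"yaw": 0,"grip": 30},
  {"tx": 0,"ty": 0,"tz": 0,"yaw": 0,"grip": 30},
  {"tx": 0,"ty": 0,"tz": 0,"yaw": 0,"grip": 30},
  {"tx": 0,"ty": 0,"tz": 0,"yaw": 0,"grip": 30},
  {"tx": 0,"ty": 0,"tz": 0,"yaw": 0,"grip": 30},
  {"tx": 0,"ty": 0,"tz": 0,"yaw": 0,"grip": 30},
  {"tx": 0,"ty": 0,"tz": 0,"yaw": 0,"grip": 30},
])

```text
time_s: 10.3
ee_pos: [0.4675, -0.1111, 0.0924]
ee_rot: [0.383, 3.115, -0.002]
force: [0.1, -0.5, 6.3]
finger_gap: 0.421
grasp_force: 59.6
```

```bash
python3 - <<'E'
from m import *
go(.494,-.2655,.2)
E
```

```text
t 10.3 pos [ 0.4675 -0.1111  0.0924] yang 75.97 gap 0.421 F [ 0.1 -0.5  6.3] g 59.6
units [-1.586 -3.586 -2.683]
```

Gripped: the gap is 36 mm, as expected near the rim. Lift to z≈0.215 and carry over.

Emit:
jog_arm([
  {"tx": 0,"ty": 0,"tz": -0.3,"yaw": 0,"grip": 30},
  {"tx": 0,"ty": 0,"tz": -0.6,"yaw": 0,"grip": 30},
  {"tx": 0,"ty": 0,"tz": -0.8,"yaw": 0,"grip": 30},
  {"tx": 0,"ty": 0,"tz": -0.8,"yaw": 0,"grip": 30},
  {"tx": 0,"ty": 0,"tz": -0.6,"yaw": 0,"grip": 30},
  {"tx": -0.186,"ty": -0.4,"tz": 0,"yaw": 0,"grip": 30},
  {"tx": -0.3,"ty": -0.7,"tz": 0,"yaw": 0,"grip": 30},
  {"tx": -0.4,"ty": -0.8,"tz": 0,"yaw": 0,"grip": 30},
  {"tx": -0.4,"ty": -0.8,"tz": 0,"yaw": 0,"grip": 30},
  {"tx": -0.2,"ty": -0.6,"tz": 0,"yaw": 0,"grip": 30},
  {"tx": -0.1,"ty": -0.286,"tz": 0,"yaw": 0,"grip": 30},
  {"tx": 0,"ty": 0,"tz": 0,"yaw": 0,"grip": 30},
  {"tx": 0,"ty": 0,"tz": 0,"yaw": 0,"grip": 30},
  {"tx": 0,"ty": 0,"tz": 0,"yaw": 0,"grip": 30},
])

```text
time_s: 11.7
ee_pos: [0.4925, -0.2636, 0.2147]
ee_rot: [-0.382, -3.118, -0.001]
force: [0.7, 0.2, 0.9]
finger_gap: 0.422
grasp_force: 60.0
```

```bash
python3 - <<'E'
from m import *
go(.494,-.2655,.106)
z=env.state()['ee_pos'][2]-.0924
b=cap('scene')
st,ce=comp(b,(20,120,40),(33,255,255),proj(b,[.494,-.2655,z+.04])[0]*S);print(st)
print('ye',*fit([b],(20,120,40),(33,255,255),[ce*S],.031,.038,.085,[.49,-.26],z))
cv2.imwrite('pics/p5.png',cv2.resize(b['image'][110:310,60:260],(600,600),interpolation=2)[:,:,::-1])
E
```

```text
t 11.7 pos [ 0.4925 -0.2636  0.2147] yang 76.04 gap 0.422 F [0.7 0.2 0.9] g 60.0
units [-0.049 -0.04   2.718]
[115 191  28  38 656]
ye [ 0.49200365 -0.26228521] [-0.9 -0.3  1.   0.2]
```

View pics/p5.png

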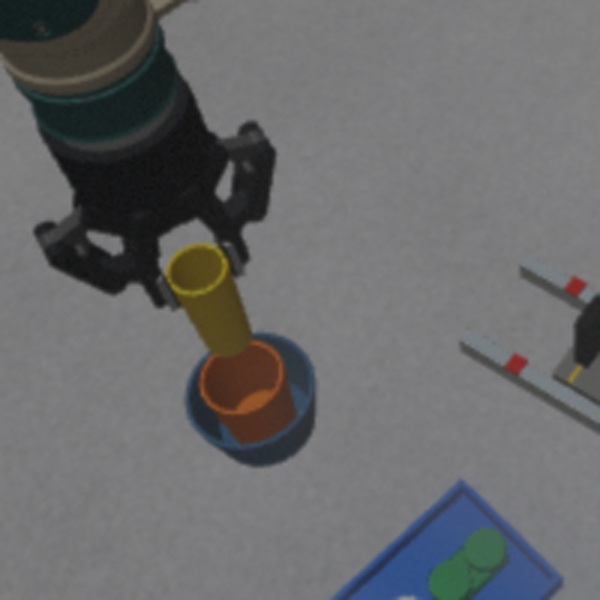

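The orange cup stands upright in the bowl, with its rim centred at (242,377) in the crop. The yellow cup is held upright above it. Lowering with a small correction, then releasing.

Emit:
jog_arm([
  {"tx": -0.11,"ty": -0.08,"tz": 0.2,"yaw": 0,"grip": 30},
  {"tx": 0,"ty": 0,"tz": 0.4,"yaw": 0,"grip": 30},
  {"tx": 0,"ty": 0,"tz": 0.4,"yaw": 0,"grip": 30},
  {"tx": 0,"ty": 0,"tz": 0.4,"yaw": 0,"grip": 30},
  {"tx": 0,"ty": 0,"tz": 0.4,"yaw": 0,"grip": 30},
  {"tx": 0,"ty": 0,"tz": 0.4,"yaw": 0,"grip": 30},
  {"tx": 0,"ty": 0,"tz": 0.3,"yaw": 0,"grip": 30},
  {"tx": 0,"ty": 0,"tz": 0.2,"yaw": 0,"grip": 30},
  {"tx": 0,"ty": 0,"tz": 0,"yaw": 0,"grip": 30},
  {"tx": 0,"ty": 0,"tz": 0,"yaw": 0,"grip": 30},
  {"tx": 0,"ty": 0,"tz": 0,"yaw": 0,"grip": 30},
])

```text
time_s: 12.85
ee_pos: [0.4971, -0.2696, 0.1076]
ee_rot: [0.383, 3.117, -0.001]
force: [-0.0, -0.4, -0.4]
finger_gap: 0.419
grasp_force: 60.0
```

Emit:
jog_arm([
  {"tx": 0,"ty": 0,"tz": 0.05,"yaw": 0,"grip": 30},
  {"tx": 0,"ty": 0,"tz": 0,"yaw": 0,"grip": 42},
  {"tx": 0,"ty": 0,"tz": 0,"yaw": 0,"grip": 50},
  {"tx": 0,"ty": 0,"tz": 0,"yaw": 0,"grip": 58},
  {"tx": 0,"ty": 0,"tz": 0,"yaw": 0,"grip": 60},
  {"tx": 0,"ty": 0,"tz": -0.3,"yaw": 0,"grip": 60},
  {"tx": 0,"ty": 0,"tz": -0.7,"yaw": 0,"grip": 60},
  {"tx": 0,"ty": 0,"tz": -0.9,"yaw": 0,"grip": 60},
  {"tx": 0,"ty": 0,"tz": -0.9,"yaw": 0,"grip": 60},
  {"tx": 0,"ty": 0,"tz": 0,"yaw": 0,"grip": 60},
  {"tx": 0,"ty": 0,"tz": 0,"yaw": 0,"grip": 60},
])

```text
time_s: 13.95
ee_pos: [0.4973, -0.2698, 0.2188]
ee_rot: [0.383, 3.115, -0.003]
force: [-0.6, -0.1, -0.1]
finger_gap: 0.702
grasp_force: 0.0
```

```bash
python3 - <<'E'
from m import *
b=cap('scene')
cv2.imwrite('pics/p6.png',cv2.resize(b['image'][170:330,60:220],(480,480),interpolation=2)[:,:,::-1])
th_=np.radians(8.7);ax=np.array([np.cos(th_),np.sin(th_),0]);m=np.array([.6015,-.0773,0])
h=m+.039*ax;print('handle',h)
go(h[0],h[1],.16)
print(bb(proj(b,circ(.495,-.266,.096,.038))))
E
```

```text
handle [ 0.64005126 -0.07140083  0.        ]
t 14.0 pos [ 0.4963 -0.2691  0.2171] yang 75.97 gap 0.709 F [-0.6  0.4  0. ] g 0.0
units [-2.287  5.667  1.427]
[128.83165818 221.93076883 147.73923632 238.61640796]
```

View pics/p6.png

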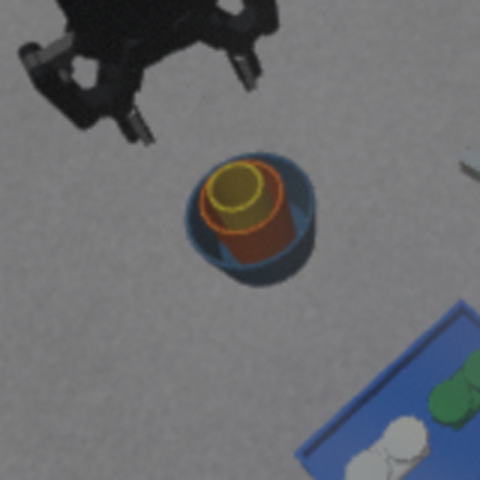

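Both cups are nested upright, with the yellow rim at (236,188) in the crop, inside the orange and the bowl. Going above the handle and turning.

Emit:
jog_arm([
  {"tx": -0.286,"ty": 0.708,"tz": 0,"yaw": 0,"grip": 45},
  {"tx": -0.286,"ty": 0.708,"tz": 0,"yaw": 0,"grip": 45},
  {"tx": -0.286,"ty": 0.708,"tz": 0,"yaw": 0,"grip": 45},
  {"tx": -0.286,"ty": 0.708,"tz": 0,"yaw": 0,"grip": 45},
  {"tx": -0.286,"ty": 0.708,"tz": 0,"yaw": 0,"grip": 45},
  {"tx": -0.286,"ty": 0.708,"tz": 0,"yaw": 0,"grip": 45},
  {"tx": -0.286,"ty": 0.708,"tz": 0,"yaw": 0,"grip": 45},
  {"tx": -0.286,"ty": 0.708,"tz": 0,"yaw": 0,"grip": 45},
  {"tx": 0,"ty": 0,"tz": 0,"yaw": 1,"grip": 45},
  {"tx": 0,"ty": 0,"tz": 0,"yaw": 1,"grip": 45},
  {"tx": 0,"ty": 0,"tz": 0,"yaw": 1,"grip": 45},
  {"tx": 0,"ty": 0,"tz": 0,"yaw": 1,"grip": 45},
  {"tx": 0,"ty": 0,"tz": 0,"yaw": 1,"grip": 45},
  {"tx": 0,"ty": 0,"tz": 0,"yaw": 1,"grip": 45},
  {"tx": 0,"ty": 0,"tz": 0,"yaw": 1,"grip": 45},
  {"tx": 0,"ty": 0,"tz": 0,"yaw": 1,"grip": 45},
])

```text
time_s: 15.6
ee_pos: [0.6387, -0.0712, 0.2144]
ee_rot: [-1.43, -2.792, 0.002]
force: [-0.1, -0.0, -1.4]
finger_gap: 0.527
grasp_force: 0.0
```

```bash
python3 - <<'E'
from m import *
go(.640,-.0714,.16)
E
```

```text
t 15.6 pos [ 0.6387 -0.0712  0.2144] yang 35.77 gap 0.527 F [-0.1 -0.  -1.4] g 0.0
units [-0.027  0.029  1.359]
```

Emit:
jog_arm([
  {"tx": 0,"ty": 0,"tz": 0,"yaw": 1,"grip": 36},
  {"tx": 0,"ty": 0,"tz": 0,"yaw": 1,"grip": 36},
  {"tx": 0,"ty": 0,"tz": 0,"yaw": 1,"grip": 36},
  {"tx": 0,"ty": 0,"tz": 0,"yaw": 1,"grip": 36},
  {"tx": 0,"ty": 0,"tz": 0,"yaw": 1,"grip": 36},
  {"tx": 0,"ty": 0,"tz": 0.5,"yaw": 0.38,"grip": 36},
  {"tx": 0,"ty": 0,"tz": 0.6,"yaw": 0,"grip": 36},
  {"tx": 0,"ty": 0,"tz": 0,"yaw": 0,"grip": 36},
  {"tx": 0,"ty": 0,"tz": 0,"yaw": 0,"grip": 36},
])

```text
time_s: 16.5
ee_pos: [0.6386, -0.0712, 0.171]
ee_rot: [-2.036, -2.387, 0.003]
force: [0.4, 0.0, 0.8]
finger_gap: 0.42
grasp_force: 0.0
```

```bash
python3 - <<'E'
from m import *
go(.640,-.0714,.07)
c=wcap('w7.png')
ax=np.array([.9885,.1513,0]);ay=np.array([-.1513,.9885,0]);m=np.array([.6015,-.0773,0])
for s in(.039,):
    o=m+s*ax+[0,0,.08]
    print(proj(c,[o+i*.006*ax+j*.015*ay for i in(-1,1) for j in(-1,1)]).round(1))
    print('index',proj(c,[m+s*ax+j*.03*ay+[0,0,.02] for j in(-1,1)]).round(1),'clips',proj(c,[m+j*.04*ay+[0,0,.023] for j in(-1,1)]).round(1))
E
```

```text
t 16.5 pos [ 0.6386 -0.0712  0.171 ] yang 9.08 gap 0.42 F [0.4 0.  0.8] g 0.0
units [-0.013  0.043  2.525]
[[251.1 228.8]
 [251.1 190.8]
 [267.1 229. ]
 [267.7 190.9]]
index [[258.8 217.4]
 [259.3 155.3]] clips [[218.  228. ]
 [215.  144.3]]
```

View pics/w7.png

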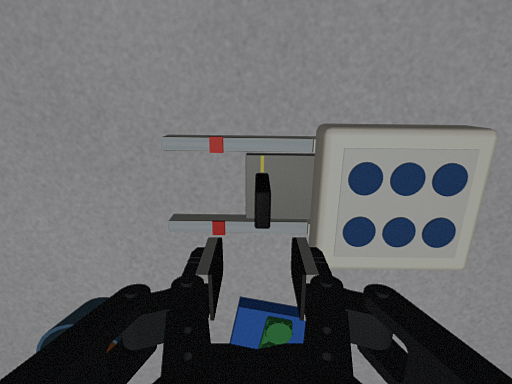

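The wrist view shows the handle top at (262,209), 3 px further back than predicted, so it is about 2–3 mm toward the housing. Red clips are at (216,144) and (219,228), and the index line is at column 262, so the travel is about 41 mm. Correcting, descending and gripping.

Emit:
jog_arm([
  {"tx": 0,"ty": 0.09,"tz": 0.3,"yaw": 0,"grip": 32},
  {"tx": 0,"ty": 0,"tz": 0.4,"yaw": 0.06,"grip": 32},
  {"tx": 0,"ty": 0,"tz": 0.4,"yaw": 0,"grip": 32},
  {"tx": 0,"ty": 0,"tz": 0.4,"yaw": 0,"grip": 32},
  {"tx": 0,"ty": 0,"tz": 0.4,"yaw": 0,"grip": 32},
  {"tx": 0,"ty": 0,"tz": 0.3,"yaw": 0,"grip": 32},
  {"tx": 0,"ty": 0,"tz": 0.25,"yaw": 0,"grip": 32},
  {"tx": 0,"ty": 0,"tz": 0,"yaw": 0,"grip": 32},
  {"tx": 0,"ty": 0,"tz": 0,"yaw": 0,"grip": 32},
])

```text
time_s: 17.45
ee_pos: [0.6438, -0.071, 0.0748]
ee_rot: [2.045, 2.385, 0.0]
force: [-0.6, -0.0, 1.0]
finger_gap: 0.376
grasp_force: 0.0
```

Emit:
jog_arm([
  {"tx": 0,"ty": 0,"tz": 0.05,"yaw": 0,"grip": 16},
  {"tx": 0,"ty": 0,"tz": 0,"yaw": 0,"grip": 4},
  {"tx": 0,"ty": 0,"tz": 0,"yaw": 0,"grip": 4},
  {"tx": 0,"ty": 0,"tz": 0,"yaw": 0,"grip": 4},
  {"tx": 0,"ty": 0,"tz": 0,"yaw": 0,"grip": 4},
  {"tx": 0,"ty": 0,"tz": 0,"yaw": 0,"grip": 4},
  {"tx": 0,"ty": 0,"tz": 0,"yaw": 0,"grip": 4},
  {"tx": 0,"ty": 0,"tz": 0,"yaw": 0,"grip": 4},
])

```text
time_s: 18.25
ee_pos: [0.6425, -0.0715, 0.0735]
ee_rot: [-2.046, -2.383, 0.004]
force: [-5.0, -1.3, 3.5]
finger_gap: 0.131
grasp_force: 59.7
```

```bash
python3 - <<'E'
from m import *
go(.6015,-.0773,.07)
E
```

```text
t 18.25 pos [ 0.6425 -0.0715  0.0735] yang 8.72 gap 0.131 F [-5.  -1.3  3.5] g 59.7
units [ 0.011 -1.034  0.089]
```

Gripped at 11 mm. Pulling 41 mm, which is about 1.02 units along −ty.

Emit:
jog_arm([
  {"tx": 0,"ty": -0.1,"tz": 0,"yaw": 0,"grip": 4},
  {"tx": 0,"ty": -0.2,"tz": 0,"yaw": 0,"grip": 4},
  {"tx": 0,"ty": -0.2,"tz": 0,"yaw": 0,"grip": 4},
  {"tx": 0,"ty": -0.2,"tz": 0,"yaw": 0,"grip": 4},
  {"tx": 0,"ty": -0.2,"tz": 0,"yaw": 0,"grip": 4},
  {"tx": 0,"ty": -0.1,"tz": 0,"yaw": 0,"grip": 4},
  {"tx": 0,"ty": 0,"tz": 0,"yaw": 0,"grip": 4},
  {"tx": 0,"ty": 0,"tz": 0,"yaw": 0,"grip": 4},
  {"tx": 0,"ty": 0,"tz": 0,"yaw": 0,"grip": 4},
])

```text
time_s: 19.15
ee_pos: [0.6057, -0.077, 0.0735]
ee_rot: [2.043, 2.383, 0.005]
force: [6.5, 1.3, -2.8]
finger_gap: 0.127
grasp_force: 58.9
```

```bash
python3 - <<'E'
from m import *
go(.6015,-.0773,.07)
a=cap('top');b=cap('scene');w=wcap()
cv2.imwrite('pics/p8.png',np.hstack([cv2.resize(b['image'][180:280,180:280],(400,400),interpolation=2),cv2.resize(w['image'][100:240,170:310],(400,400),interpolation=2)])[:,:,::-1])
E
```

```text
t 19.15 pos [ 0.6057 -0.077   0.0735] yang 8.78 gap 0.127 F [ 6.5  1.3 -2.8] g 58.9
units [ 0.008 -0.106  0.086]
```

View pics/p8.png

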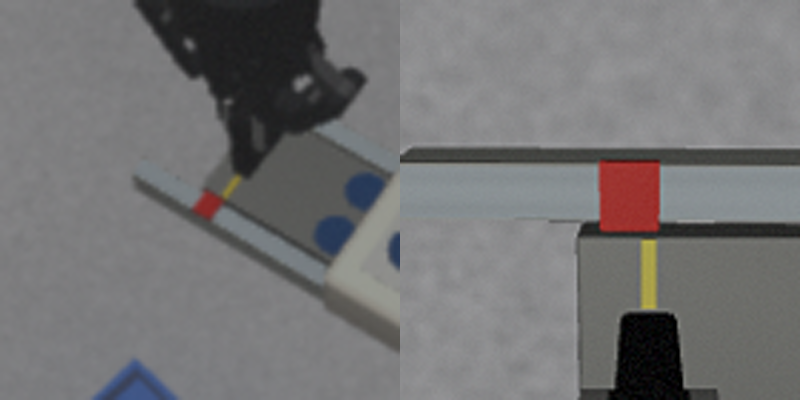

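In the wrist crop the index line is at column 649 and the clip spans 600–660, so 3.8 mm more pull is needed.

Emit:
jog_arm([
  {"tx": 0,"ty": -0.05,"tz": 0,"yaw": 0,"grip": 4},
  {"tx": 0,"ty": -0.045,"tz": 0,"yaw": 0,"grip": 4},
  {"tx": 0,"ty": 0,"tz": 0,"yaw": 0,"grip": 4},
  {"tx": 0,"ty": 0,"tz": 0,"yaw": 0,"grip": 4},
  {"tx": 0,"ty": 0,"tz": 0,"yaw": 0,"grip": 4},
  {"tx": 0,"ty": 0,"tz": 0,"yaw": 0,"grip": 4},
  {"tx": 0,"ty": 0,"tz": 0,"yaw": 0,"grip": 4},
  {"tx": 0,"ty": 0,"tz": 0,"yaw": 0,"grip": 4},
  {"tx": 0,"ty": 0,"tz": 0,"yaw": 0,"grip": 4},
  {"tx": 0,"ty": 0,"tz": 0,"yaw": 0,"grip": 4},
])

```text
time_s: 20.3
ee_pos: [0.6022, -0.0776, 0.0735]
ee_rot: [2.043, 2.382, 0.006]
force: [6.2, 1.7, -2.5]
finger_gap: 0.131
grasp_force: 59.0
```

```bash
python3 - <<'E'
from m import *
go(.6015,-.0773,.07)
w=wcap();h=cv2.cvtColor(w['image'][100:240,170:310],cv2.COLOR_RGB2HSV)
red=cv2.inRange(h,(0,150,60),(6,255,255));yel=cv2.inRange(h,(20,90,60),(35,255,255))
for m in(red,yel):
    y,x=np.nonzero(m);print(x.min(),x.max(),x.mean(),y.min(),y.max(),len(x))
b=cap('scene')
print(comp(b,(20,120,40),(33,255,255),(210,345))[0],comp(b,(3,120,40),(18,255,255),(226,355))[0])
E
```

```text
t 20.3 pos [ 0.6022 -0.0776  0.0735] yang 8.78 gap 0.131 F [ 6.2  1.7 -2.5] g 59.0
units [ 0.009 -0.016  0.087]
76 96 86.19066147859922 56 80 514
84 89 86.53521126760563 84 107 142
[129 224  21  22 342] [126 223  29  34 374]
```

The index line (86.5) is on the band's centre (86.2), and the cups haven't moved. Handing in.

```bash
python3 -c "
from bench import env
print(env.sign_off())"
```

```text
the job is handed in; nothing more can be done
None
```

The job is handed in, with the verdict not shown: both cups are nested in the bowl, and the slide is held with its index line about 0.1 mm from the middle of the red band, as measured in the wrist camera image.

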